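# Turn the ingredient carousel and weigh the shaker

## Robot

A 7-joint arm with a two-finger parallel gripper is mounted at the origin on the work surface. World frame = base frame: x ahead of the robot, y to its left, z up, the work surface at z = 0. Lengths are in m, angles in rad, forces in N, time in s.
With the tool pointing down it reaches from about 0.425 to 0.925 m from the base axis. Payload 6.8 kg.
Tool frame: the origin (TCP) lies on the centre line of the jaws, within the pads' length; the fingertips stand 11 mm ahead of it and the grasp point (between the pads) lies 8 mm behind it; z points along the fingers, y is the direction in which the jaws open and shut (so a half turn about z gives the same grasp; the last joint's range is limited). The gripper opens to 85 mm and grips with 20 to 120 N. Pads are 22 mm wide; open, the fingers measure 114 mm over their backs; the gripper's body (76 mm by 85 mm) begins 54 mm behind the grasp point. The pads swing forward as they close: fully open they stand 13 mm farther back than shut.
Start: joints at [1.214, 0.477, 0.022, 1.555, -0.011, 1.109, -0.083], TCP at [0.166, -0.654, 0.242] pointing down, gripper open.
Joint ranges: [-2.96, 2.96], [-0.34, 2.1], [-1.41, 1.46], [0.24, 2.44], [-1.37, 4.51], [0.17, 1.92], [-2.96, 2.96]. Speed limits (rad/s): [2.39, 2.39, 3.14, 3.14, 3.14, 3.14, 3.14].

## Interface

Orientations are given as a rotation vector (axis times angle).
In Python, from bench import r gives the robot as it stands.
- The arm moves only by the tool send_rows, never from a script. Its argument "deltas" is a list of rows, each a list of 7 numbers: the opening, from 0 (shut) to 1 (fully open), then the shift along the tool's x, y, z as a fraction of full scale, then the turn, a rotation vector about the tool's x, y, z as a fraction of full scale. In form: [[hand, x, y, z, ax, ay, az], ...]. A call has 1 to 20 rows; each row is the pose to reach, as a shift and turn from the pose commanded when the call began, along the tool's axes at that moment, turning the shorter way round; what a row does not reach only later rows make up. Full scale, the value 1, is 150 mm for a shift and 180 degrees for a turn. A row lasts 1/12 s, in which the tool goes at most 41.7 mm and 7.16 degrees, less where a joint would pass 70% of its speed; a pose out of reach is approached as far as the arm can. A call with a number of a shift or a turn outside -1 to 1 is refused whole. A call with a gripper value outside its range is refused whole. The fingers move at their own pace and stop on an object; "squeeze" is the grip in N (left out, the last holds). Time passes only in rows, so rows that repeat a pose let the fingers close. It gives the time, the measured TCP pose, the force and the opening at its end, in the units of the state.
- r.get_obs(): the state, without advancing time (a new reading comes with each control period).
- r.grab_frame(name): name is "scene" or "top" or "wrist"; returns a dict with "pixels" (384x512x3 uint8, red, green, blue), "camera_matrix" (3x3 intrinsics, pixels), "rvec" (rotation vector, rad) and "tvec" (3), from world to camera coordinates, as OpenCV has them. Camera axes: x right, y down, z forward; pixel columns grow to the right and rows downward; lengths in m; the calibration is good to about 2 mm. A picture is of the moment at which its call begins. There is no depth.
- r.hand_in(): hands the job in, once; it reports no verdict.
The state is a dict: "clock": time; "joints": joint angles; "qvel": joint speeds; "tau": joint torques, N m; "tcp_pos": TCP position; "orientation": TCP orientation; "contact_force": force on the tool from outside, world axes, zero at the start; "moment": the same for the moment, N m; "grip_width": finger opening in m.
Only numpy, scipy, OpenCV 4.12 (cv2) and the standard library are available. Lean on these libraries where they do the work, as an engineer would, in place of code of your own. Each camera call takes 0.05 s, during which the arm holds its last target. There are 200 camera calls.

## Task

The round steel shaker with the domed top stands in the covered ingredient carousel. Turn the carousel (it has upright handle posts on its rim) until the shaker stands in the cover's opening, then lift it out and set it down gently, upright and wholly on the round pan of the kitchen scale, and let go. Leave the other three containers standing in the carousel.

Things in the scene. Friction and masses are not known exactly. Their poses are not given: they have to be found in the camera images.
- cover: Fixed cover of steel wire (4 thick, gaps up to 80) over the carousel; it does not turn. Origin on the turning axis at bench height, z up. Round wall, outer radius 162, from 43 to 152 above the bench, and a wire roof at the top. Its one opening, on the cover's own -x side, facing roughly to the robot, is a notch 190 wide (|y| < 92, x < -12 in its frame), open in front and above.
- roof (a point): Centre of the cover's wire roof, on the turning axis, 150 above the bench. The wires' upper side is 152 above the bench, and a cap of radius 22 on the axis reaches 158. A fixed steel column of radius 13 stands on the axis under it.
- opening (a point): Point in the middle of the cover's opening, 90 from the turning axis toward the cover's -x, at the height of the tray's floor (30 above the bench). A container whose compartment is turned to the front stands about here.
- carousel: Revolving grey tray, radius 210, floor 30 above the bench, turning endlessly either way about the vertical axis through its origin (that of the cover); its yaw is its angle. Light friction (1 to 2 N at a post); stays where left. Four radial dividers, 4 thick, 45 high, 20 to 148 from the axis, at 45, 135, 225, 315 deg in its frame; between them four compartments, a container about 90 from the axis in each.
- post_tops (a point): Point on the turning axis, 175 above the bench: the height of the tops of the tray's four upright steel handle posts, meant to be pinched or pushed. Each is 14 in diameter, stands on the tray (30 to 175 above the bench) 195 from the axis, outside the cover's wall, in line with a divider: at 45, 135, 225, 315 deg in the tray's frame.
- shaker: The thing to weigh: round steel shaker, a straight cylinder 60 in diameter up to 92 high, then a low dome to 109 high. About 0.35 kg. Origin: centre of its underside; z up along its axis. It always starts in the compartment at 180 degrees in the tray's frame (the tray's own -x side), which starts turned away under the cover.
- canister: Square steel canister with white lid, 63 x 63, 97 high, in another compartment. Origin: centre of its underside, z up. To be left standing in the carousel.
- tub: Squat round white tub with a steel lid, 80 in diameter, 58 high, in another compartment. Origin: centre of its underside, z up. To be left standing in the carousel.
- flask: Narrow white flask with a neck and steel cap, 44 in diameter, 110 high, in another compartment. Origin: centre of its underside, z up. To be left standing in the carousel.
- scale: Fixed kitchen scale: grey body 220 (x) by 180 (y), 40 high, with a round steel pan of radius 80 above it. Origin: centre of its underside; dark display strip on its -x side.
- pan (a point): Centre of the upper face of the scale's round pan (radius 80), 58 above the bench and 20 from the scale's origin toward its +x. The pan is rigid and does not move.
Things that resemble listed ones, but are neither listed nor needed, are in the scene too. Leave any pink look-alike of the shaker alone. Leave any brown or orange look-alike of the flask alone.

How it is judged:
By the outcome, as a careful person would: the job done as asked, in the order asked, and still so for the second after the job is handed in, with the robot touching nothing.
It also fails if it takes over 64 s, if anything falls off the work surface, if the arm or the gripper's body presses on something with over 40 N, if the wrist force passes 120 N, or if a joint passes its speed limit or range.

## Working session

There is one attempt and no reset: what is moved stays moved. The work goes in short steps, Python scripts to look and compute and a tool call to move; the robot and the scene stay as the last step left them, time stands still between calls to the robot, and variables do not carry over. Pictures are saved under pics/ and viewed, about 8 in all and at most 12, crops included, and the job is handed in when it is done.

Besides the shell and the picture viewer there is one more tool, called after ">>>" as name(argument=value, ...), one argument or row to a line, values as JSON. send_rows: Moves the arm, as the interface text tells. Shift numbers are shares of 150 mm and turn numbers shares of 180 degrees, none past 1 either way. Its arguments: {"type":"object","properties":{"deltas":{"type":"array","items":{"type":"array","items":{"type":"number"}}},"squeeze":{"type":"number"}},"required":["deltas"]}

```bash
mkdir -p pics; ls; cat > h.py <<'E'
import numpy as np, cv2
from bench import r
def grab(n,save=None):
    f=r.grab_frame(n)
    if save: cv2.imwrite(save,f["pixels"][:,:,::-1])
    return f
def ray(f,uv,z):
    K=np.array(f["camera_matrix"]);R=cv2.Rodrigues(np.array(f["rvec"],float))[0];t=np.array(f["tvec"],float).ravel()
    C=-R.T@t; d=R.T@np.linalg.inv(K)@np.array([uv[0],uv[1],1.])
    return C+d*(z-C[2])/d[2]
def proj(f,P):
    return cv2.projectPoints(np.array(P,float).reshape(-1,3),np.array(f["rvec"],float),np.array(f["tvec"],float),np.array(f["camera_matrix"]),None)[0].reshape(-1,2)
E
python3 - <<'E'
from h import *
o=r.get_obs();print({k:np.round(v,3) for k,v in o.items()})
a=grab("scene");b=grab("top")
for f in(a,b):
    R=cv2.Rodrigues(np.array(f["rvec"],float))[0];print(np.round(-R.T@np.array(f["tvec"]).ravel(),3))
cv2.imwrite("pics/top.png",cv2.resize(b["pixels"][:,:,::-1],(800,600)))
cv2.imwrite("pics/scene.png",cv2.resize(a["pixels"][:,:,::-1],(800,600)))
E
```

```text
pics
{'clock': np.float64(0.0), 'joints': array([ 1.214,  0.478,  0.022,  1.556, -0.012,  1.109, -0.083]), 'qvel': array([-0.   , -0.001, -0.   ,  0.001, -0.001,  0.002, -0.001]), 'tau': array([ 0.0000e+00, -5.9644e+01,  1.6080e+00, -2.8119e+01,  1.2000e-02,
        9.0000e-03,  0.0000e+00]), 'tcp_pos': array([ 0.166, -0.654,  0.241]), 'orientation': array([-3.115e+00, -3.900e-01,  1.000e-03]), 'contact_force': array([ 0.143, -0.387,  0.084]), 'moment': array([-0.007, -0.061,  0.013]), 'grip_width': np.float64(0.086)}
[1.246 0.248 0.877]
[0.225 0.012 1.864]
```

View pics/top.png

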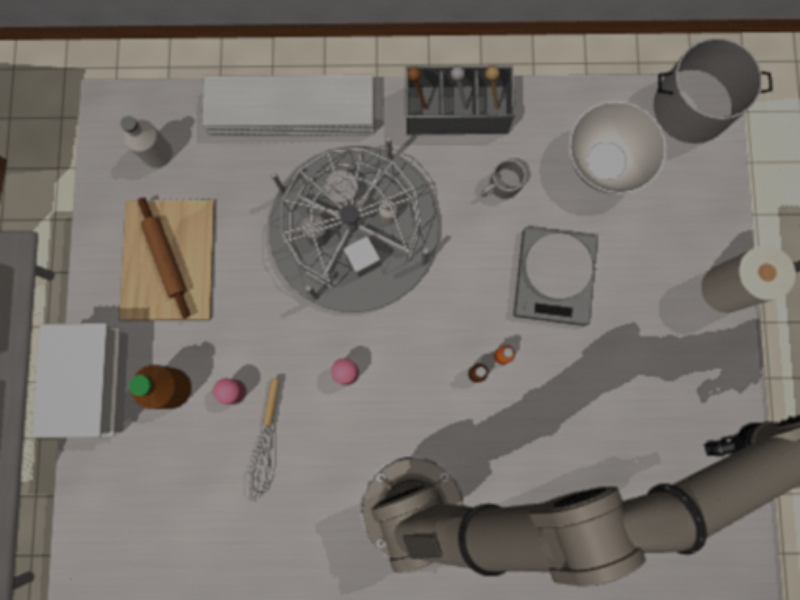

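View pics/scene.png

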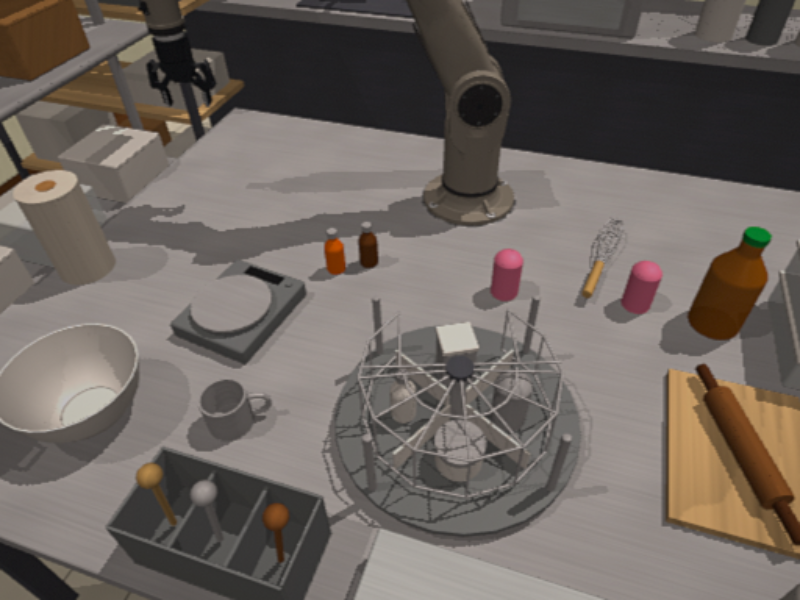

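The canister stands in the opening; the shaker looks to be the container at image left (world +y). I'll look at crops next to measure.

```bash
python3 - <<'E'
from h import *
b=grab("top");s=grab("scene")
p=b["pixels"][:,:,::-1]; np.savez("top0.npz",**b)
c1=cv2.resize(p[80:210,160:300],None,fx=5.5,fy=4.5*1.0,interpolation=cv2.INTER_CUBIC) if 0 else cv2.resize(p[82:207,160:300],None,fx=4.7,fy=4.7,interpolation=cv2.INTER_CUBIC)
cv2.imwrite("pics/c1.png",c1);print(c1.shape)
hsv=cv2.cvtColor(p,cv2.COLOR_BGR2HSV)
# cap
m=(cv2.cvtColor(p,cv2.COLOR_BGR2GRAY)<75).astype(np.uint8)
n,l,st,ce=cv2.connectedComponentsWithStats(m)
for i in range(1,n):
    if 8<st[i,4]<600 and 160<ce[i][0]<390 and 80<ce[i][1]<215: print(st[i],ce[i],ray(b,ce[i],.158).round(3))
# pan: bright blob in scale zone
g=cv2.cvtColor(p,cv2.COLOR_BGR2GRAY)
print(g[170,357],g[150,340],g[145,332])
sub=np.zeros_like(g);sub[145:210,328:384]=(g>125)[145:210,328:384]
n,l,st,ce=cv2.connectedComponentsWithStats(sub)
for i in range(1,n):
    if st[i,4]>100: print("pan?",st[i],ce[i],ray(b,ce[i],.058).round(3))
E
```

```text
(588, 658, 3)
[248  91   4  11  26] [249.          96.65384615] [0.82  0.047 0.158]
[317 104  17  12  66] [325.48484848 107.22727273] [ 0.778 -0.229  0.158]
[223 107   5   4  12] [225.08333333 108.58333333] [0.776 0.133 0.158]
[176 114   7  10  28] [179.14285714 118.60714286] [0.74  0.299 0.158]
[227 116   8  12  48] [230.54166667 120.9375    ] [0.73  0.113 0.158]
[233 121   7  11  30] [236.56666667 126.4       ] [0.709 0.092 0.158]
[316 120  17   7  54] [322.98148148 123.40740741] [ 0.718 -0.218  0.158]
[196 124   5   3   9] [197.88888889 125.22222222] [0.715 0.231 0.158]
[251 125   9   4  14] [255.07142857 126.35714286] [0.709 0.025 0.158]
[202 127  40  56 309] [220.86407767 145.2038835 ] [0.641 0.148 0.158]
[254 130   7   9  34] [256.29411765 133.17647059] [0.684 0.021 0.158]
[205 136   8   4  21] [208.28571429 137.66666667] [0.669 0.193 0.158]
[208 141   9   3  10] [211.8 142. ] [0.653 0.18  0.158]
[234 143  23  13  54] [244.33333333 148.64814815] [0.627 0.064 0.158]
[203 144  16  15 101] [209.91089109 150.23762376] [0.623 0.187 0.158]
[334 148   2  11  11] [334.18181818 153.        ] [ 0.609 -0.255  0.158]
[229 151  23  26 163] [241.60736196 162.39877301] [0.578 0.074 0.158]
[271 160   7   9  31] [273.4516129  164.16129032] [ 0.57  -0.039  0.158]
[332 161   2  16  16] [332.5 168.5] [ 0.553 -0.247  0.158]
[329 179   8  24  31] [330.70967742 193.06451613] [ 0.466 -0.238  0.158]
[198 182  11  10  39] [202.8974359  186.79487179] [0.491 0.21  0.158]
[342 194  25   9 163] [353.67484663 197.97546012] [ 0.448 -0.318  0.158]
[346 204  13   2  13] [352.         204.53846154] [ 0.425 -0.311  0.158]
137 103 139
pan? [350 145  34  65 294] [378.14965986 175.81292517] [ 0.543 -0.431  0.058]
pan? [ 337  150   42   41 1347] [357.44840386 169.79213066] [ 0.567 -0.355  0.058]
pan? [328 204  38   6 118] [341.65254237 207.61864407] [ 0.425 -0.291  0.058]
```

View pics/c1.png

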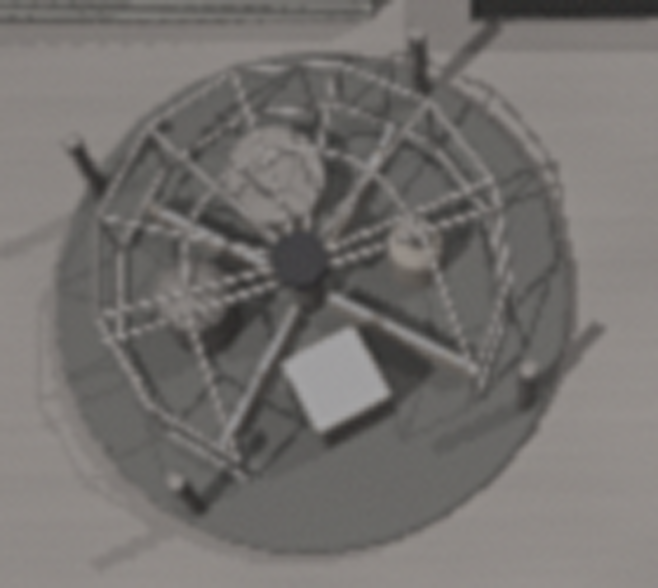

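```bash
python3 - <<'E'
from h import *
b=dict(np.load("top0.npz"));s=grab("scene")
q=lambda u,v:(160+(u+.5)/4.7-.5,82+(v+.5)/4.7-.5)
c=ray(b,q(301,261),.158);print("axis",c.round(4), "scene cap", ray(s,(459*.64,365*.64),.158).round(3))
for uv in [(73,144),(417,42),(530,370),(178,482)]:
    P=ray(b,q(*uv),.175);d=P-c;print("post",P.round(3),np.hypot(*d[:2]).round(3),np.degrees(np.arctan2(d[1],d[0])).round(1))
for uv in [(377,298),(534,300),(566,438),(366,436)]:
    P=ray(s,(uv[0]*.64,uv[1]*.64),.175);d=P-c;print("post s",P.round(3),np.hypot(*d[:2]).round(3),np.degrees(np.arctan2(d[1],d[0])).round(1))
for uv in [(484,385),(240,475)]:
    P=ray(b,q(*uv),.152);d=P-c;print("notch",P.round(3),np.hypot(*d[:2]).round(3),np.degrees(np.arctan2(d[1],d[0])).round(1))
for n,uv,z in [("shaker",(188,293),.139),("can",(337,380),.127),("tub",(275,175),.088),("flask",(411,243),.14)]:
    P=ray(b,q(*uv),z);d=P-c;print(n,P.round(3),np.hypot(*d[:2]).round(3),np.degrees(np.arctan2(d[1],d[0])).round(1))
# pan in scene
g=cv2.cvtColor(s["pixels"],cv2.COLOR_RGB2GRAY);x,y=int(232*.64),int(303*.64);print(g[y,x],g[int(345*.64),int(232*.64)])
m=np.zeros_like(g);m[170:220,110:200]=(g>g[y,x]-14)[170:220,110:200]
n,l,st,ce=cv2.connectedComponentsWithStats(m);i=l[y,x];print(st[i],ce[i],ray(s,ce[i],.058).round(3))
print(ray(b,(357.45,169.8),.058)); 
print("pan r",[(ray(b,(357.45+21*a,169.8+21*e),.058)-ray(b,(357.45,169.8),.058)).round(3) for a,e in((1,0),(0,1))])
E
```

```text
axis [0.6701 0.1379 0.158 ] scene cap [0.672 0.139 0.158]
post [0.759 0.31  0.175] 0.194 62.9
post [0.837 0.049 0.175] 0.189 -28.1
post [ 0.581 -0.035  0.175] 0.194 -117.4
post [0.498 0.227 0.175] 0.194 152.6
post s [ 0.585 -0.03   0.175] 0.188 -117.1
post s [0.51  0.229 0.175] 0.184 150.5
post s [0.766 0.313 0.175] 0.2 61.3
post s [0.846 0.05  0.175] 0.197 -26.7
notch [ 0.574 -0.     0.152] 0.168 -124.7
notch [0.507 0.183 0.152] 0.17 164.4
shaker [0.651 0.226 0.139] 0.09 102.5
can [0.584 0.112 0.127] 0.09 -163.3
tub [0.759 0.164 0.088] 0.093 16.4
flask [0.688 0.055 0.14 ] 0.085 -77.7
146 103
[ 110  170   63   42 2012] [139.28628231 189.52186879] [ 0.565 -0.387  0.058]
[ 0.56665863 -0.35490254  0.058     ]
pan r [array([-0.001, -0.078,  0.   ]), array([-0.079,  0.003,  0.   ])]
```

>>> send_rows(
  deltas=[
    [0.5,0.955,-0.57,0,0,0,0],
    [0.5,0.955,-0.57,0,0,0,0],
    [0.5,0.955,-0.57,0,0,0,0],
    [0.5,0.955,-0.57,0,0,0,0],
    [0.5,0.955,-0.57,0,0,0,0],
    [0.5,0.955,-0.57,0,0,0,0],
  ],
  squeeze=25,
)

```text
clock: 0.75
tcp_pos: [0.287, -0.5338, 0.2425]
orientation: [-3.116, -0.399, -0.002]
contact_force: [-0.2, -0.4, 0.1]
grip_width: 0.0428
```

>>> send_rows(
  deltas=[
    [0.5,0.955,-0.57,0,0,0,0],
    [0.5,0.955,-0.57,0,0,0,0],
    [0.5,0.955,-0.57,0,0,0,0],
    [0.5,0.955,-0.57,0,0,0,0],
    [0.5,0.955,-0.57,0,0,0,0],
    [0.5,0.955,-0.57,0,0,0,0],
  ],
)

```text
clock: 1.25
tcp_pos: [0.4034, -0.4168, 0.2423]
orientation: [-3.116, -0.396, -0.001]
contact_force: [-0.3, -0.7, 0.3]
grip_width: 0.0426
```

>>> send_rows(
  deltas=[
    [0.5,0.955,-0.57,0,0,0,0],
    [0.5,0.955,-0.57,0,0,0,0],
    [0.5,0.955,-0.57,0,0,0,0],
    [0.5,0.955,-0.57,0,0,0,0],
    [0.5,0.955,-0.57,0,0,0,0],
    [0.5,0.955,-0.57,0,0,0,0],
  ],
)

```text
clock: 1.75
tcp_pos: [0.5204, -0.2995, 0.2421]
orientation: [-3.117, -0.393, 0.0]
contact_force: [-0.3, -0.4, 0.3]
grip_width: 0.043
```

>>> send_rows(
  deltas=[
    [0.5,0.18,-0.86,0,0,0,0],
    [0.5,0.18,-0.86,0,0,0,0],
    [0.5,0.18,-0.86,0,0,0,0],
    [0.5,0.18,-0.86,0,0,0,0],
    [0.5,0.18,-0.86,0,0,0,0],
  ],
)

```text
clock: 2.17
tcp_pos: [0.5132, -0.1677, 0.2425]
orientation: [3.117, 0.392, -0.0]
contact_force: [0.1, -0.1, 0.5]
grip_width: 0.0424
```

>>> send_rows(
  deltas=[
    [0.5,0.18,-0.86,0,0,0,0],
    [0.5,0.18,-0.86,0,0,0,0],
    [0.5,0.18,-0.86,0,0,0,0],
    [0.5,0.18,-0.86,0,0,0,0],
    [0.5,0.18,-0.86,0,0,0,0],
  ],
)

```text
clock: 2.58
tcp_pos: [0.5085, -0.0365, 0.2425]
orientation: [3.117, 0.392, 0.001]
contact_force: [-0.2, -1.4, -1.2]
grip_width: 0.0424
```

>>> send_rows(
  deltas=[
    [0.5,0.18,-0.86,0,0,0,0],
    [0.5,0.18,-0.86,0,0,0,0],
    [0.5,0.18,-0.86,0,0,0,0],
    [0.5,0.18,-0.86,0,0,0,0],
    [0.5,0.18,-0.86,0,0,0,0],
  ],
)

```text
clock: 3.0
tcp_pos: [0.5036, 0.095, 0.2423]
orientation: [-3.117, -0.391, -0.001]
contact_force: [0.4, 0.3, 0.4]
grip_width: 0.0427
```

>>> send_rows(
  deltas=[
    [0.5,0.18,-0.86,0,0,0,0.04],
    [0.5,0.18,-0.86,0,0,0,0.08],
    [0.5,0.18,-0.86,0,0,0,0.12],
    [0.5,0.18,-0.86,0,0,0,0.16],
    [0.5,0.18,-0.86,0,0,0,0.2],
    [0.5,0.18,-0.86,0,0,0,0.21],
    [0.5,0.18,-0.86,0,0,0,0.21],
  ],
)

```text
clock: 3.58
tcp_pos: [0.4993, 0.2229, 0.2419]
orientation: [3.071, -0.652, 0.001]
contact_force: [-0.8, 0.7, -0.4]
grip_width: 0.0424
```

```bash
cat >> h.py <<'E'
from scipy.spatial.transform import Rotation as Ro
def to(pos,yaw=None):
    "delta row (fractions) from measured pose to pos, tool down with y axis at yaw deg"
    o=r.get_obs();R=Ro.from_rotvec(o["orientation"])
    d=R.inv().apply(np.array(pos)-o["tcp_pos"])/.15
    yv=R.as_matrix()[:,1];cy=np.degrees(np.arctan2(yv[1],yv[0]))
    if yaw is None: return d.round(3),cy
    y=np.radians(yaw);Y=np.array([np.cos(y),np.sin(y),0]);Z=np.array([0,0,-1.]);X=np.cross(Y,Z)
    return d.round(3),(R.inv()*Ro.from_matrix(np.c_[X,Y,Z])).as_rotvec().round(4)/np.pi,cy
E
python3 - <<'E'
from h import *
o=r.get_obs();print(o["tcp_pos"],o["joints"].round(2),to((.498,.228,.24),-115))
w=grab("wrist");cv2.imwrite("pics/w1.png",w["pixels"][:,:,::-1]);print(proj(w,[.498,.228,.175]))
t=grab("top");cv2.imwrite("pics/t1.png",t["pixels"][:,:,::-1])
E
```

```text
[0.49931113 0.22288868 0.2419072 ] [-0.26  0.29 -0.33  1.85  0.11  1.03 -2.63] (array([-0.022, -0.028,  0.013]), array([ 0.00057296, -0.00035014,  0.00563408]), np.float64(-113.98656111608558))
[[249.94120661 212.13216308]]
```

View pics/w1.png

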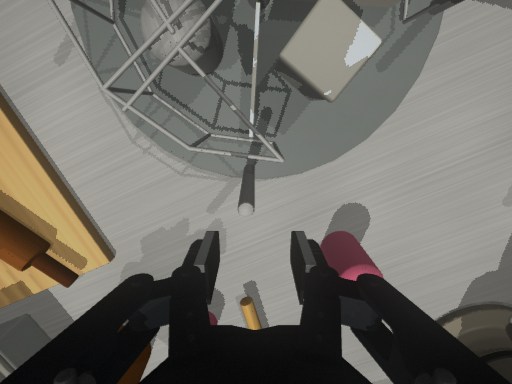

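The post top shows at (246,208) px, the canister at (330,50), and the shaker's dome through the wires at (180,30).

```bash
python3 - <<'E'
from h import *
w=grab("wrist");P=ray(w,(246,208),.175);print(P)
c=np.array([.671,.139,0]);d=P-c;print(np.hypot(*d[:2]),np.degrees(np.arctan2(d[1],d[0])))
print(to((P[0],P[1],.24)),to((P[0],P[1],.15)))
for uv in [(180,30)]: 
    S=ray(w,uv,.135);d=S-c;print(S,np.hypot(*d[:2]),np.degrees(np.arctan2(d[1],d[0])))
E
```

```text
[0.50201968 0.23008328 0.175     ]
0.191964872250784 151.67457275145492
(array([ 0.005, -0.046,  0.014]), np.float64(-113.64419585843488)) (array([ 0.005, -0.047,  0.614]), np.float64(-113.64419585843488))
[0.64664701 0.22345403 0.135     ] 0.08789511153114277 106.08533542150916
```

>>> send_rows(
  deltas=[
    [0.5,0,-0.045,0.1,0,0,0],
    [0.5,0,-0.045,0.2,0,0,0],
    [0.5,0,-0.045,0.35,0,0,0],
    [0.5,0,-0.045,0.5,0,0,0],
    [0.5,0,-0.045,0.61,0,0,0],
    [0.5,0,-0.045,0.61,0,0,0],
    [0,0,-0.045,0.61,0,0,0],
    [0,0,-0.045,0.61,0,0,0],
    [0,0,-0.045,0.61,0,0,0],
    [0,0,-0.045,0.61,0,0,0],
  ],
  squeeze=25,
)

```text
clock: 4.57
tcp_pos: [0.501, 0.2329, 0.1521]
orientation: [-3.074, 0.641, -0.004]
contact_force: [1.1, -1.5, 0.2]
grip_width: 0.0134
```

```bash
python3 - <<'E'
from h import *
o=r.get_obs();p=o["tcp_pos"];print(p,o["contact_force"],o["grip_width"])
c=np.array([.671,.139,p[2]]);d=p-c;a0=np.arctan2(d[1],d[0]);R=np.hypot(d[0],d[1]);print(np.degrees(a0),R)
M=Ro.from_rotvec(o["orientation"])
for k in range(0,96,5):
    q=c+.195*np.array([np.cos(a0+np.radians(k)),np.sin(a0+np.radians(k)),0])
    q=q-(c+.195*np.array([np.cos(a0),np.sin(a0),0]))
    print(k,(M.inv().apply(q)/.15).round(2),round(-k/180,3))
E
```

```text
[0.50102113 0.23291109 0.15205544] [ 1.11943585 -1.50440262  0.18636623] 0.013398868504259191
151.07992647370975 0.1941960627643828
0 [0. 0. 0.] 0.0
5 [-0.01  0.11 -0.  ] -0.028
10 [-0.    0.23 -0.  ] -0.056
15 [ 0.01  0.34 -0.  ] -0.083
20 [ 0.04  0.45 -0.  ] -0.111
25 [ 0.07  0.56 -0.  ] -0.139
30 [ 0.11  0.66 -0.  ] -0.167
35 [ 0.16  0.76 -0.  ] -0.194
40 [ 0.22  0.86 -0.  ] -0.222
45 [ 0.29  0.95 -0.  ] -0.25
50 [ 0.37  1.03 -0.  ] -0.278
55 [ 0.45  1.11 -0.  ] -0.306
60 [ 0.54  1.18 -0.  ] -0.333
65 [ 0.64  1.24 -0.  ] -0.361
70 [ 0.74  1.3  -0.  ] -0.389
75 [ 0.84  1.34 -0.  ] -0.417
80 [ 0.95  1.37 -0.  ] -0.444
85 [1.06 1.4  0.  ] -0.472
90 [1.17 1.42 0.  ] -0.5
95 [1.29 1.42 0.  ] -0.528
```

>>> send_rows(
  deltas=[
    [0,0,0.05,0,0,0,-0.014],
    [0,0,0.11,0,0,0,-0.028],
    [0,0,0.17,0,0,0,-0.042],
    [0,0,0.23,0,0,0,-0.056],
    [0,0.01,0.34,0,0,0,-0.083],
    [0,0.04,0.45,0,0,0,-0.111],
    [0,0.07,0.56,0,0,0,-0.139],
    [0,0.11,0.66,0,0,0,-0.167],
    [0,0.16,0.76,0,0,0,-0.194],
    [0,0.22,0.86,0,0,0,-0.222],
    [0,0.25,0.905,0,0,0,-0.236],
    [0,0.29,0.95,0,0,0,-0.25],
    [0,0.29,0.95,0,0,0,-0.25],
  ],
)

```text
clock: 5.65
tcp_pos: [0.4861, 0.0835, 0.152]
orientation: [3.087, 0.584, 0.01]
contact_force: [5.6, 0.9, -4.7]
grip_width: 0.0133
```

```bash
python3 - <<'E'
from h import *
o=r.get_obs();p=o["tcp_pos"];print(p,o["contact_force"],o["grip_width"],o["joints"].round(2))
c=np.array([.671,.139,p[2]]);d=p-c;a0=np.arctan2(d[1],d[0]);R=np.hypot(d[0],d[1]);print(np.degrees(a0),R)
M=Ro.from_rotvec(o["orientation"])
for k in range(0,56,5):
    q=c+.195*np.array([np.cos(a0+np.radians(k)),np.sin(a0+np.radians(k)),0])
    q=q-(c+.195*np.array([np.cos(a0),np.sin(a0),0]))
    print(k,(M.inv().apply(q)/.15).round(2),round(-k/180,3))
t=grab("top");cv2.imwrite("pics/t2.png",cv2.resize(t["pixels"][60:220,140:390,::-1],None,fx=3.2,fy=3.2,interpolation=cv2.INTER_CUBIC))
E
```

```text
[0.48613834 0.08353159 0.15204951] [ 5.61490209  0.92421688 -4.68182766] 0.013317270360751506 [ 0.09  0.33 -0.46  2.05  0.2   0.8  -1.68]
-163.2979366571862 0.19300408325604318
0 [0. 0. 0.] 0.0
5 [-0.    0.11  0.  ] -0.028
10 [0.   0.23 0.  ] -0.056
15 [0.02 0.34 0.  ] -0.083
20 [0.04 0.45 0.  ] -0.111
25 [0.08 0.56 0.  ] -0.139
30 [0.12 0.66 0.  ] -0.167
35 [0.17 0.76 0.  ] -0.194
40 [0.23 0.86 0.  ] -0.222
45 [0.3  0.95 0.  ] -0.25
50 [0.38 1.03 0.  ] -0.278
55 [0.46 1.11 0.  ] -0.306
```

View pics/t2.png

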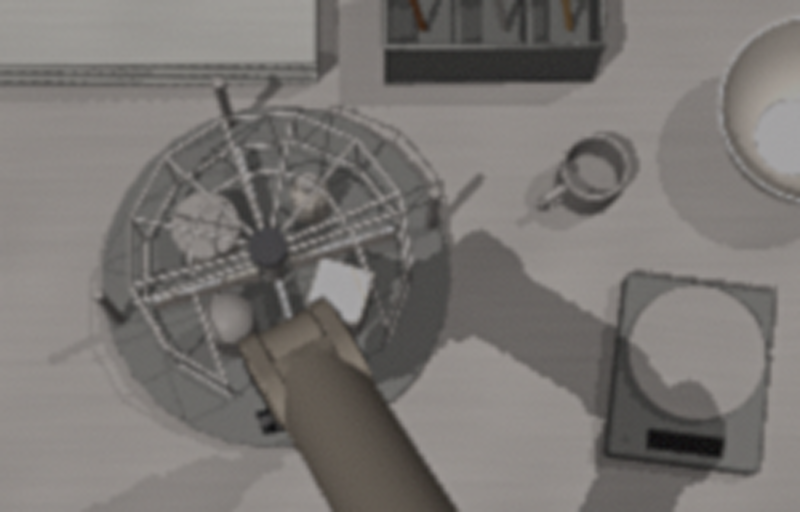

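The tray and the post are moving together: the shaker's dome is now at (230,320) and the canister at (340,290). I'll carry on with the second half of the turn.

>>> send_rows(
  deltas=[
    [0,-0.01,0.05,0,0,0,-0.014],
    [0,-0.01,0.11,0,0,0,-0.028],
    [0,-0.01,0.17,0,0,0,-0.042],
    [0,0,0.23,0,0,0,-0.056],
    [0,0.01,0.34,0,0,0,-0.083],
    [0,0.03,0.45,0,0,0,-0.111],
    [0,0.07,0.56,0,0,0,-0.139],
    [0,0.11,0.66,0,0,0,-0.167],
    [0,0.16,0.76,0,0,0,-0.194],
    [0,0.22,0.86,0,0,0,-0.222],
    [0,0.25,0.905,0,0,0,-0.236],
    [0,0.29,0.95,0,0,0,-0.25],
    [0,0.34,0.995,0,0,0,-0.267],
    [0,0.34,0.995,0,0,0,-0.267],
    [0,0.34,0.995,0,0,0,-0.267],
  ],
)

```text
clock: 6.95
tcp_pos: [0.5862, -0.0353, 0.1521]
orientation: [2.581, 1.788, 0.004]
contact_force: [-0.3, -1.6, 5.8]
grip_width: 0.0132
```

```bash
python3 - <<'E'
from h import *
o=r.get_obs();p=o["tcp_pos"];print(p,o["contact_force"],o["grip_width"],o["joints"].round(2))
c=np.array([.671,.139,p[2]]);d=p-c;print(np.degrees(np.arctan2(d[1],d[0])),np.hypot(d[0],d[1]),to(p)[1])
E
```

```text
[ 0.58619912 -0.03533805  0.15209942] [-0.25133185 -1.62207595  5.81392113] 0.013191919903790025 [ 0.39  0.49 -0.57  1.83  0.33  0.91 -0.69]
-115.9390468040269 0.1938683654974268 -20.58674553497849
```

>>> send_rows(
  deltas=[
    [0.5,0,0,0,0,0,0],
    [0.5,0,0,0,0,0,0],
    [0.5,0,0,0,0,0,0],
    [0.5,0,0,-0.2,0,0,0],
    [0.5,0,0,-0.4,0,0,0],
    [0.5,0,0,-0.6,0,0,0],
    [0.9,0,0,-0.75,0,0,0.03],
    [1,0,0,-0.75,0,0,0.07],
    [1,0,0,-0.75,0,0,0.11],
    [1,0,0,-0.75,0,0,0.15],
    [1,0,0,-0.75,0,0,0.19],
    [1,0,0,-0.75,0,0,0.23],
    [1,0,0,-0.75,0,0,0.27],
    [1,0,0,-0.75,0,0,0.27],
  ],
)

```text
clock: 8.12
tcp_pos: [0.5843, -0.0349, 0.2631]
orientation: [3.09, 0.564, -0.001]
contact_force: [-0.5, -0.7, 1.1]
grip_width: 0.0852
```

```bash
python3 - <<'E'
from h import *
print(to((.54,.09,.27),-70)); o=r.get_obs();print(o["grip_width"],o["joints"].round(2),o["contact_force"])
E
```

```text
(array([ 0.017, -0.883, -0.046]), array([0.        , 0.00025465, 0.00375606]), np.float64(-69.32589049317082))
0.08515612315070248 [ 0.31  0.35 -0.45  1.73  0.17  1.1  -1.4 ] [-0.46860412 -0.68562519  1.10625973]
```

>>> send_rows(
  deltas=[
    [1,-0.1,-0.2,0,0,0,0],
    [1,-0.2,-0.45,0,0,0,0],
    [1,-0.2,-0.7,0,0,0,0],
    [1,-0.2,-0.88,0,0,0,0],
    [1,-0.2,-0.88,0,0,0,0],
    [1,-0.2,-0.88,0,0,0,0],
  ],
)

```text
clock: 8.62
tcp_pos: [0.5089, 0.079, 0.2635]
orientation: [3.087, 0.581, 0.0]
contact_force: [0.1, 0.2, -1.1]
grip_width: 0.0853
```

```bash
python3 - <<'E'
from h import *
o=r.get_obs();print(o["tcp_pos"],o["contact_force"])
w=grab("wrist","pics/w2.png");np.savez("w2.npz",**w,**{})
a=np.radians(199.9);P=np.array([.671,.139,0])+.09*np.array([np.cos(a),np.sin(a),0]);print(P,proj(w,[P+[0,0,.139],P+[0,0,.03]]))
E
```

```text
[0.5089267  0.07903162 0.26347588] [ 0.13390996  0.21836929 -1.07412618]
[0.58637407 0.10836584 0.        ] [[255.83886145 100.87925834]
 [255.46217465 101.68901741]]
```

View pics/w2.png

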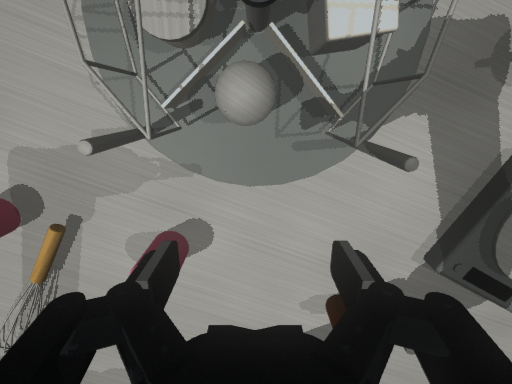

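The shaker stands in the notch, its outline centred at about (247,93) px, between the dividers.

```bash
python3 - <<'E'
from h import *
w=dict(np.load("w2.npz"))
g=cv2.cvtColor(w["pixels"],cv2.COLOR_RGB2GRAY)
c=cv2.HoughCircles(cv2.medianBlur(g[40:150,180:310],3),cv2.HOUGH_GRADIENT,1,100,param1=80,param2=12,minRadius=25,maxRadius=40);print(c)
u,v=(247,93) if c is None else c[0,0,:2]+[180,40]
for uv in [(247,93),(u,v)]:
  P=ray(w,uv,.12);d=P-[.671,.139,.12];print(P,np.hypot(*d[:2]),np.degrees(np.arctan2(d[1],d[0])))
print("r px->m",np.linalg.norm(ray(w,(u+31,v),.122)-ray(w,(u,v),.122)))
print(to((P[0],P[1],.263),-70),to((P[0],P[1],.098),-70))
for uv in [(85,148),(411,164)]:
  Q=ray(w,uv,.175);d=Q-[.671,.139,0];print("post",Q,np.hypot(*d[:2]),np.degrees(np.arctan2(d[1],d[0])))
E
```

```text
[[[60.5 53.5 33.8]]]
[0.5902046  0.11902366 0.12      ] 0.08322830483093266 -166.11236547770588
[0.58747235 0.12476152 0.12      ] 0.08473253816822761 -170.32610109534036
r px->m 0.029991423021320112
(array([ 0.598, -0.108,  0.002]), array([2.22816920e-04, 6.36619772e-05, 6.17521179e-03]), np.float64(-68.88726778526377)) (array([ 0.599, -0.109,  1.102]), array([2.22816920e-04, 6.36619772e-05, 6.17521179e-03]), np.float64(-68.88726778526377))
post [0.50000661 0.22684062 0.175     ] 0.1922360925653248 152.81008450663163
post [ 0.58666265 -0.03223802  0.175     ] 0.19088019537990614 -116.2209530842025
```

>>> send_rows(
  deltas=[
    [1,0.2,-0.02,0,0,0,0],
    [1,0.4,-0.04,0.05,0,0,0],
    [1,0.6,-0.06,0.15,0,0,0],
    [1,0.6,-0.06,0.3,0,0,0],
    [1,0.6,-0.06,0.4,0,0,0],
    [1,0.6,-0.06,0.4,0,0,0],
  ],
)

```text
clock: 9.17
tcp_pos: [0.5894, 0.1154, 0.199]
orientation: [3.089, 0.569, -0.011]
contact_force: [-1.7, -0.9, -0.1]
grip_width: 0.0851
```

```bash
python3 - <<'E'
from h import *
print(to((.590,.1187,.098),-70),r.get_obs()["tcp_pos"])
a=grab("wrist")["pixels"];b=grab("scene");u,v=proj(b,[.59,.119,.15])[0].astype(int);print(u,v)
s=b["pixels"][max(v-90,0):v+90,u-110:u+110]
im=np.hstack([cv2.resize(a,(400,300)),cv2.resize(s,(400,300))])
cv2.imwrite("pics/g1.png",im[:,:,::-1])
E
```

```text
(array([ 0.017, -0.019,  0.674]), array([-0.00012732,  0.00226   ,  0.00483831]), np.float64(-69.12850266652215)) [0.58936718 0.1153869  0.19904393]
293 210
```

View pics/g1.png

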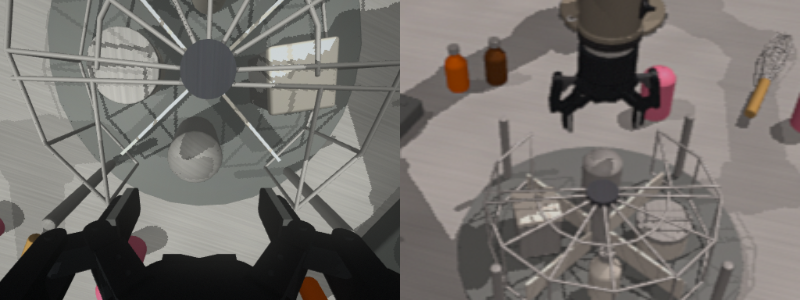

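The shaker sits about 4 mm toward the left finger (195 px against a jaw centre of about 199). I'll correct for that and descend.

>>> send_rows(
  deltas=[
    [1,0.01,-0.025,0.05,0,0,0],
    [1,0.015,-0.025,0.15,0,0,0],
    [1,0.015,-0.025,0.25,0,0,0],
    [1,0.015,-0.025,0.35,0,0,0],
    [1,0.015,-0.025,0.45,0,0,0],
    [1,0.015,-0.025,0.55,0,0,0],
    [1,0.015,-0.025,0.62,0,0,0],
    [1,0.015,-0.025,0.67,0,0,0],
    [1,0.015,-0.025,0.67,0,0,0],
  ],
)

```text
clock: 10.02
tcp_pos: [0.5909, 0.1219, 0.1019]
orientation: [3.089, 0.57, -0.002]
contact_force: [-0.0, -0.0, 0.1]
grip_width: 0.0853
```

>>> send_rows(
  deltas=[
    [0.6,0,0,0,0,0,0],
    [0.4,0,0,0,0,0,0],
    [0.3,0,0,0,0,0,0],
    [0.3,0,0,0,0,0,0],
    [0.3,0,0,0,0,0,0],
    [0.3,0,0,0,0,0,0],
  ],
  squeeze=40,
)

```text
clock: 10.52
tcp_pos: [0.5923, 0.1224, 0.1042]
orientation: [3.089, 0.57, 0.004]
contact_force: [-0.9, 0.1, 6.9]
grip_width: 0.0582
```

>>> send_rows(
  deltas=[
    [0.3,0,0,-0.05,0,0,0],
    [0.3,0,0,-0.12,0,0,0],
    [0.3,0,0,-0.2,0,0,0],
    [0.3,0,0,-0.2,0,0,0],
    [0.3,0,0,-0.2,0,0,0],
  ],
)

```text
clock: 10.93
tcp_pos: [0.592, 0.1224, 0.134]
orientation: [-3.089, -0.57, -0.003]
contact_force: [-0.1, 0.0, -5.0]
grip_width: 0.0584
```

```bash
python3 - <<'E'
from h import *
o=r.get_obs();print(o["tcp_pos"],o["contact_force"],o["grip_width"])
b=grab("scene");u,v=proj(b,[.59,.119,.12])[0].astype(int)
s=b["pixels"][v-75:v+75,u-90:u+90];t=grab("wrist")["pixels"]
cv2.imwrite("pics/g2.png",np.hstack([cv2.resize(s,(480,400),interpolation=cv2.INTER_CUBIC),cv2.resize(t,(320,400))])[:,:,::-1])
E
```

```text
[0.59202689 0.12243531 0.13395806] [-0.05801905  0.01804798 -5.01262142] 0.05837430742205553
```

View pics/g2.png

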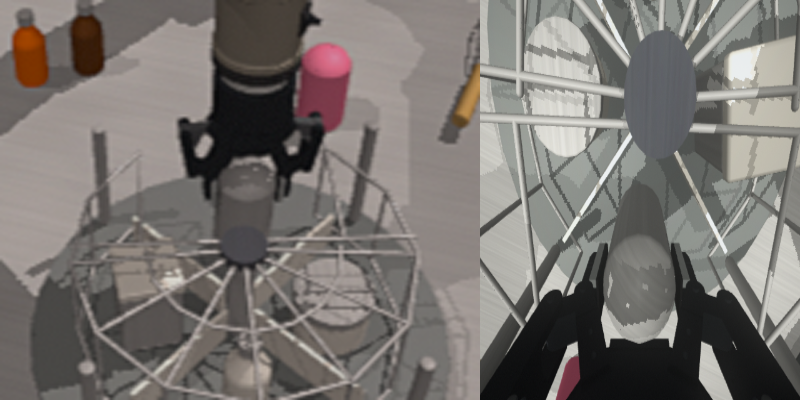

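The shaker is held upright and clear of the tray. The weight reads about 5 N. I'll raise it above the posts and carry it over.

>>> send_rows(
  deltas=[
    [0.3,0,0,-0.1,0,0,0],
    [0.3,0,0,-0.25,0,0,0],
    [0.3,0,0,-0.4,0,0,0],
    [0.3,0,0,-0.55,0,0,0],
    [0.3,0,0,-0.7,0,0,0],
    [0.3,0,0,-0.85,0,0,0],
    [0.3,0,0,-0.95,0,0,0],
    [0.3,0,0,-0.95,0,0,0],
  ],
)

```text
clock: 11.7
tcp_pos: [0.5928, 0.123, 0.2784]
orientation: [-3.089, -0.57, -0.008]
contact_force: [1.2, 0.0, -3.8]
grip_width: 0.0586
```

>>> send_rows(
  deltas=[
    [0.3,-0.05,0.1,0,0,0,0],
    [0.3,-0.11,0.25,0,0,0,0],
    [0.3,-0.2,0.45,0,0,0,0],
    [0.3,-0.29,0.65,0,0,0,0],
    [0.3,-0.37,0.83,0,0,0,0],
    [0.3,-0.43,0.97,0,0,0,0],
    [0.3,-0.43,0.97,0,0,0,0],
  ],
)

```text
clock: 12.28
tcp_pos: [0.5817, -0.0445, 0.2729]
orientation: [3.089, 0.556, -0.007]
contact_force: [0.3, -1.6, -4.7]
grip_width: 0.0585
```

>>> send_rows(
  deltas=[
    [0.3,-0.05,0.1,0,0,0,0],
    [0.3,-0.11,0.25,0,0,0,0],
    [0.3,-0.2,0.45,0,0,0,0],
    [0.3,-0.29,0.65,0,0,0,0],
    [0.3,-0.37,0.83,0,0,0,0],
    [0.3,-0.43,0.97,0,0,0,0],
    [0.3,-0.43,0.97,0,0,0,0],
  ],
)

```text
clock: 12.87
tcp_pos: [0.5726, -0.2029, 0.2729]
orientation: [3.09, 0.556, -0.007]
contact_force: [0.2, -0.8, -3.7]
grip_width: 0.0581
```

```bash
python3 - <<'E'
from h import *
o=r.get_obs();print(o["tcp_pos"],o["contact_force"],o["grip_width"],o["joints"].round(2));print(to((.567,-.355,.27)))
w=grab("wrist");t=grab("top")
cv2.imwrite("pics/p1.png",np.hstack([cv2.resize(w["pixels"],(400,300)),cv2.resize(t["pixels"][110:230,280:440],(400,300))])[:,:,::-1])
np.savez("w3.npz",**w)
print(proj(w,[.567,-.355,.058]))
E
```

```text
[ 0.57263361 -0.20287789  0.27291321] [ 0.16409917 -0.76488328 -3.71285907] 0.05807987349372169 [ 0.54  0.37 -0.39  1.67  0.16  1.14 -1.11]
(array([-0.389,  0.937,  0.023]), np.float64(-69.57888474331521))
[[354.59899382 206.75039567]]
```

View pics/p1.png

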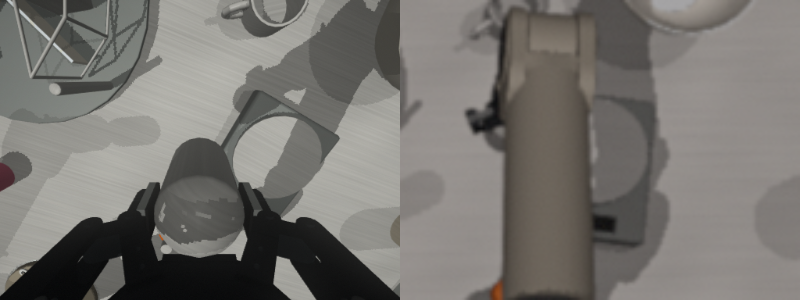

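The pan is centred at about (277,155) in the left half, i.e. (354,198) full size. My top-view estimate projects to (354,207), so they agree within a few mm.

>>> send_rows(
  deltas=[
    [0.3,-0.05,0.1,0,0,0,0],
    [0.3,-0.11,0.25,0,0,0,0],
    [0.3,-0.19,0.45,0,0,0,0],
    [0.3,-0.27,0.65,0,0,0,0],
    [0.3,-0.34,0.83,0,0,0,0],
    [0.3,-0.38,0.93,0.05,0,0,0],
    [0.3,-0.38,0.93,0.15,0,0,0],
    [0.3,-0.38,0.93,0.3,0,0,0],
    [0.3,-0.38,0.93,0.45,0,0,0],
    [0.3,-0.38,0.93,0.6,0,0,0],
    [0.3,-0.38,0.93,0.7,0,0,0],
    [0.3,-0.38,0.93,0.75,0,0,0],
    [0.3,-0.38,0.93,0.75,0,0,0],
  ],
)

```text
clock: 14.05
tcp_pos: [0.5705, -0.3437, 0.1598]
orientation: [-3.085, -0.573, 0.005]
contact_force: [-0.2, 0.1, -3.0]
grip_width: 0.0582
```

```bash
python3 - <<'E'
from h import *
o=r.get_obs();print(o["tcp_pos"],o["contact_force"],o["grip_width"]);print(to((.567,-.355,.132)))
b=grab("scene");u,v=proj(b,[.567,-.355,.1])[0].astype(int)
s=b["pixels"][max(v-75,0):v+75,u-75:u+75];t=grab("wrist")["pixels"]
cv2.imwrite("pics/p2.png",np.hstack([cv2.resize(s,(400,400),interpolation=cv2.INTER_CUBIC),cv2.resize(t,(400,400))])[:,:,::-1])
E
```

```text
[ 0.57049711 -0.34370208  0.15983198] [-0.23416632  0.05945116 -3.00268806] 0.05819814407605144
(array([-0.048,  0.063,  0.185]), np.float64(-68.95658695905712))
```

View pics/p2.png

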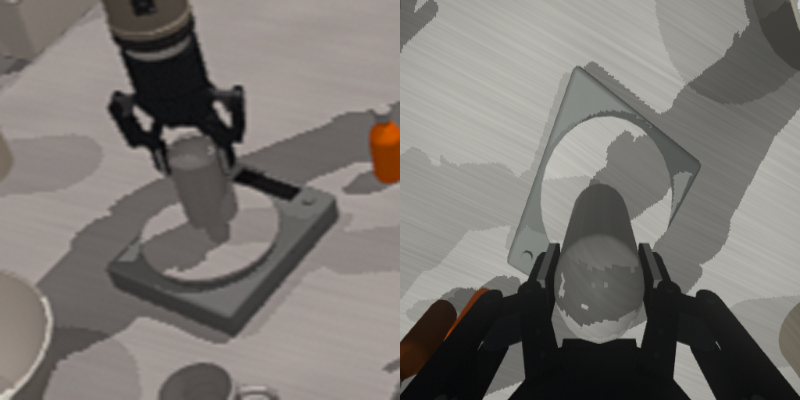

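The shaker is upright above the pan, close to its centre. I'll lower it slowly.

>>> send_rows(
  deltas=[
    [0.3,-0.02,0.03,0,0,0,0],
    [0.3,-0.045,0.06,0.03,0,0,0],
    [0.3,-0.045,0.06,0.06,0,0,0],
    [0.3,-0.045,0.06,0.09,0,0,0],
    [0.3,-0.045,0.06,0.12,0,0,0],
    [0.3,-0.045,0.06,0.14,0,0,0],
    [0.3,-0.045,0.06,0.155,0,0,0],
    [0.3,-0.045,0.06,0.165,0,0,0],
    [0.3,-0.045,0.06,0.165,0,0,0],
  ],
)

```text
clock: 14.9
tcp_pos: [0.5682, -0.3569, 0.1376]
orientation: [-3.089, -0.571, 0.001]
contact_force: [0.3, -0.1, -3.7]
grip_width: 0.0587
```

>>> send_rows(
  deltas=[
    [0.3,0,0,0.007,0,0,0],
    [0.3,0,0,0.014,0,0,0],
    [0.3,0,0,0.014,0,0,0],
    [0.3,0,0,0.014,0,0,0],
  ],
)

```text
clock: 15.23
tcp_pos: [0.5683, -0.3571, 0.1361]
orientation: [3.089, 0.57, 0.0]
contact_force: [-0.3, -0.7, -4.7]
grip_width: 0.0587
```

>>> send_rows(
  deltas=[
    [0.3,0,0,0.007,0,0,0],
    [0.3,0,0,0.014,0,0,0],
    [0.3,0,0,0.014,0,0,0],
  ],
)

```text
clock: 15.48
tcp_pos: [0.5681, -0.3571, 0.1336]
orientation: [-3.089, -0.57, 0.0]
contact_force: [-0.1, -0.5, -4.2]
grip_width: 0.0584
```

>>> send_rows(
  deltas=[
    [0.3,0,0,0.007,0,0,0],
    [0.3,0,0,0.007,0,0,0],
    [0.3,0,0,0.007,0,0,0],
  ],
)

```text
clock: 15.73
tcp_pos: [0.5681, -0.3571, 0.1327]
orientation: [-3.089, -0.57, 0.0]
contact_force: [0.1, -0.4, -4.1]
grip_width: 0.0581
```

>>> send_rows(
  deltas=[
    [0.3,0,0,0.007,0,0,0],
    [0.3,0,0,0.007,0,0,0],
    [0.3,0,0,0.007,0,0,0],
  ],
)

```text
clock: 15.98
tcp_pos: [0.5685, -0.3572, 0.1323]
orientation: [3.089, 0.57, 0.001]
contact_force: [-0.7, 0.4, 0.9]
grip_width: 0.0584
```

>>> send_rows(
  deltas=[
    [0.3,0,0,0.007,0,0,0],
    [0.3,0,0,0.007,0,0,0],
    [0.3,0,0,0.007,0,0,0],
  ],
)

```text
clock: 16.23
tcp_pos: [0.5686, -0.3572, 0.1323]
orientation: [3.089, 0.57, 0.001]
contact_force: [-2.3, 1.0, 7.4]
grip_width: 0.0583
```

Contact: the vertical force reversed at TCP z 0.132, as predicted. Back off 1 mm, release, then rise.

>>> send_rows(
  deltas=[
    [0.3,0,0,-0.007,0,0,0],
    [0.3,0,0,-0.007,0,0,0],
    [0.75,0,0,-0.007,0,0,0],
    [0.85,0,0,-0.007,0,0,0],
    [1,0,0,-0.007,0,0,0],
    [1,0,0,-0.007,0,0,0],
    [1,0,0,-0.007,0,0,0],
    [1,0,0,-0.007,0,0,0],
  ],
  squeeze=20,
)

```text
clock: 16.9
tcp_pos: [0.5683, -0.3571, 0.1317]
orientation: [3.089, 0.57, 0.0]
contact_force: [0.0, -0.4, 0.1]
grip_width: 0.0852
```

>>> send_rows(
  deltas=[
    [1,0,0,-0.05,0,0,0],
    [1,0,0,-0.15,0,0,0],
    [1,0,0,-0.3,0,0,0],
    [1,0,0,-0.45,0,0,0],
    [1,0,0,-0.6,0,0,0],
    [1,0,0,-0.8,0,0,0],
    [1,0,0,-0.95,0,0,0],
    [1,-0.3,0,-0.95,0,0,0],
    [1,-0.5,0,-0.95,0,0,0],
    [1,-0.5,0,-0.95,0,0,0],
  ],
)

```text
clock: 17.73
tcp_pos: [0.4916, -0.3889, 0.2754]
orientation: [3.089, 0.557, -0.007]
contact_force: [-0.6, -1.0, -1.1]
grip_width: 0.0855
```

```bash
python3 - <<'E'
from h import *
o=r.get_obs();print(o["tcp_pos"],o["contact_force"],o["grip_width"],o["clock"])
b=grab("scene");t=grab("wrist");np.savez("w4.npz",**t)
s=b["pixels"][120:370,70:400]
cv2.imwrite("pics/f.png",np.hstack([cv2.resize(s,(440,333),interpolation=cv2.INTER_CUBIC),cv2.resize(t["pixels"],(360,333))])[:,:,::-1])
print(proj(t,[[.568,-.357,.15],[.567,-.355,.058]]))
E
```

```text
[ 0.49160134 -0.38889253  0.27536337] [-0.57272736 -1.01292044 -1.0945977 ] 0.08550522262273591 17.7333
[[252.25212323 104.40315755]
 [250.98305535 104.20600788]]
```

View pics/f.png

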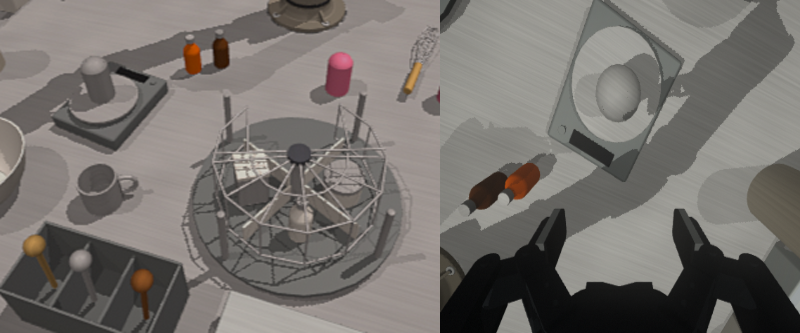

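The shaker stands upright at the centre of the pan. The canister, tub and flask are still in the carousel, and the gripper is clear. Handing in.

```bash
python3 -c "
from bench import r
print(r.hand_in())"
```

```text
the job is handed in; nothing more can be done
None
```

The shaker is on the scale: I set it down upright near the centre of the pan, let go, and handed the job in at about 18 s. I pinched one handle post and turned the carousel about 93° to bring the shaker into the opening. Then I lifted it out over the post tops and lowered it until the force showed contact.

- **Last pictures:** the shaker stands upright and wholly on the pan. The canister, tub and flask are still standing in the carousel, and the open gripper is about 14 cm above where it released and touching nothing.
- **Forces:** the highest reading returned was about 7 N, with no sign of a hard contact.
- **Disagreements:** an automatic circle fit on the shaker came out about 6 mm off because of a shadow, so I used the centre read from the picture. An attempt to find the pan in the scene camera also failed, because the mask leaked. I relied on the top view for the pan instead, and the wrist view agreed with it to within several mm.
- **Grip width:** it read 58 mm on the 60 mm shaker, but the hold was stable throughout.

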